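Hold the incubator lid open at 45 degrees

TASK

A bottle has been left standing on the closed lid of the small benchtop incubator: take it off without tipping it and set it down, not drop it, upright in the spill tray beside the other bottle. Then raise the lid by its bar handle to 45 degrees, half way between shut and straight up, and hold it there so that a colleague can reach the dishes. The lid falls shut when let go, so finish still holding it, motionless at that angle; leave the other bottle, scissors, timer, calculator and tape where they are.

Things in the scene. Friction and masses are not known exactly. Their poses are not given: they have to be found in the camera images.
- incubator: White box fixed to the bench, 150 (its x) x 200 (its y) mm; lid top 78 mm high. Origin: centre of its underside; its -x side (grey panel, handle) faces the robot roughly. Lid: flat, 8 mm, white frame with clear pane, hinged along the far (+x) top edge. A wire quadrant on its +y side, round the hinge and up to 85 mm from it, has ticks every 15 degrees, the long one at 45.
- lid (a joint): Lid angle in rad: 0 shut, grows as the front edge rises, 0.785 = 45 degrees, 1.57 = straight up (stop). The hinge is almost free; the 0.35 kg lid falls shut when let go (about 2 N at the bar hold it). No catch.
- hinge (a point): Middle of the lid's hinge axis: (75, 0, 74) mm in the incubator's frame; the axis runs along the incubator's y.
- lid_bar (a point): Middle of the lid's round steel bar handle, 12 mm thick, 100 mm free between its end legs, parallel to the hinge axis and 198 mm from it, in line with the lid. Shut, it is 74 mm above the bench and 48 mm in front of lid and box: 36 mm free gap behind it for a finger, free below. The bar may turn in the fingers. Axes turn with the lid: x along the lid towards the hinge, y along the bar.
- bottle: Round glass bottle with a cap, 50 mm across, 106 mm tall, about 0.1 to 0.3 kg, standing on the lid at the start. Origin: centre of its underside, z up. The body is straight and 50 mm wide up to about 60 mm, above that come shoulder and cap.
- tray: Steel spill tray fixed to the bench, 190 (its x) x 120 (its y) x 20 mm, walls 4 mm, inner floor 4 mm above the bench. Left or right of the incubator. Origin: centre of its underside. The other bottle stands in its +x half (far from the robot); the -x half is free.
- other_bottle: The second bottle, 52 mm across, 98 mm tall, standing in the tray 45 to 55 mm from the tray's centre along its +x. Origin: centre of its underside. Stays where it is.
- scissors: Scissors lying flat at the front of the bench, 76 x 207 x 9 mm, loose; origin: centre of its underside. Stay where they are.
- timer: Square timer, 64 x 64 x 24 mm, lying loose at the front right; origin: centre of its underside. Stays where it is.
- calculator: Calculator, 104 x 66 x 40 mm, loose, behind the incubator to the right; origin: centre of its underside. Stays where it is.
- tape: Roll of tape lying flat, 82 mm across, 19 mm high, loose, behind the incubator to the left; origin: centre of its underside. Stays where it is.

How it is judged:
By the outcome, as a careful person would: the job done as asked, in the order asked, and still so for the second after the job is handed in, while the arm keeps its last pose, push and grip.
It also fails if it takes over 59 s, if anything falls off the work surface, if the arm or the gripper's body presses on something with over 40 N, if the wrist force passes 120 N, or if a joint passes its speed limit or range.

ROBOT

A 6-joint arm with a two-finger parallel gripper is mounted at the origin on a cart in front of the work surface, level with it; the furniture and walls round the work are solid. World frame = base frame: x ahead of the robot, y to its left, z up, the work surface at z = 0. Lengths are in mm, angles in rad, forces in N, time in s.
With the tool pointing down it reaches from about 300 to 825 mm from the base axis. Payload 5.4 kg.
Tool frame: the origin (TCP) lies between the finger pads; the fingertips stand 14 mm ahead of it and the grasp point (between the pads) lies 5 mm behind it (r.tcp_to_tips is the distance from the TCP to the fingertips, in mm); z points along the fingers, y is the line along which they close (so a half turn about z gives the same grasp; the last joint's range is limited). The gripper opens to 92 mm and grips with 3 to 60 N. Pads are 20 mm wide; open, the fingers measure 128 mm over their backs; the gripper's body (75 mm by 189 mm) begins 69 mm behind the grasp point.
Start: joints at [-1.31, 0.158, 1.597, -0, 1.386, -0.21], TCP at [260.795, -512.438, 228.601] pointing down, gripper open.
Joint ranges: [-2.91, 2.91], [-0.94, 2.29], [0.18, 2.7], [-1.29, 4.43], [0.17, 2.64], [-3, 3]. Speed limits (rad/s): [2.57, 2.57, 3.14, 3.14, 3.14, 3.14].

INTERFACE

Orientations are given as a unit quaternion [w, x, y, z].
In Python, from bench import r, grab_frame, workorder, models gives the robot as it stands.
- The arm moves only by the tool jog_arm, never from a script. Its argument "series" is text: rows parted by semicolons, each of 7 numbers parted by spaces: the turn, a rotation vector about the world's x, y, z in degrees, then the shift along the world's x, y, z in mm, then the finger opening in mm, from 0 to 91.9. In form: wx wy wz tx ty tz hand; .... A call has exactly 10 rows; each row shifts and turns the commanded pose from where the row before left it; what a row does not reach is not made up. A row lasts 1/12 s, in which the tool goes at most 41.7 mm and 7.16 degrees, less where a joint would pass 70% of its speed; a pose out of reach is approached as far as the arm can. A call is refused whole if a number of a shift passes 41.7 or a number of a turn 7.16, either way. A call with a gripper value outside its range is refused whole. The fingers move at their own pace and stop on an object; the grip force is fixed at half the most. Time passes only in rows, so rows that do not move let the fingers close, or fill a call up. It gives the time, the measured TCP pose, the force, the opening and the grip force at its end, in the units of the state.
- r.sense(): the state, without advancing time (a new reading comes with each control period).
- grab_frame(name): name is "side" or "top" or "wrist"; returns a dict with "frame" (480x640x3 uint8, blue, green, red), "fx", "fy", "cx", "cy" (pixels), "R" (3x3) and "t" (3): a world point X has camera coordinates R X + t; the wrist camera has in their place "mount" (4x4, takes a point from camera to tool coordinates, whose origin is the TCP and whose axes are the flange's). Camera axes: x right, y down, z forward; pixel columns grow to the right and rows downward; lengths in mm; the calibration is good to about 2 mm. A picture is of the moment at which its call begins: read the wrist's pose just before it. There is no depth.
- workorder.job_done(): hands the job in; it is judged then, once.
Trained networks look in the newest picture that a camera, given by its name, has taken for a name from the list of things; names that differ only in an ending like _2 or _b are one class to them, and where a whole thing is asked for, a point or a joint stands for the part that bears it (a point fixed in the world has none). Each returns a list of dicts, best first, with "p" (0 to 1); they miss things now and then, are a little off and sometimes report something else, mostly with a low value. They report only what shows in the picture. A call takes as long as a camera call.
- models.regions_of(camera, target): "region" (480x640 bool, what is visible of it).
- models.spot_point(camera, target): "at" ([x, y, z] in mm, in world coordinates, good to about 4 mm: a listed point, or the origin of a listed thing).
The state is a dict: "time": time; "joint_pos": joint angles; "joint_velocities": joint speeds; "tau": joint torques, N m; "position": TCP position; "tool_rot": TCP orientation; "contact_force": force on the tool from outside, world axes, zero at the start; "moment": the same for the moment, N m; "grip_width": opening from 0.0 (shut) to 1.0 (fully open); "gripper_force": force on a finger pad.
Only numpy, scipy, OpenCV 4.12 (cv2) and the standard library are available. Lean on these libraries where they do the work, as an engineer would, in place of code of your own. Each camera call takes 0.05 s, during which the arm holds its last target. There are 200 camera calls.

## Working session

There is one attempt and no reset: what is moved stays moved. The work goes in short steps, Python scripts to look and compute and a tool call to move; the robot and the scene stay as the last step left them, time stands still between calls to the robot, and variables do not carry over. Pictures are saved under pics/ and viewed, at most 10 in all, crops included, and the job is handed in when it is done.

Besides the shell and the picture viewer there is one more tool, called after ">>>" as a command line: name --argument value ..., lists and objects as JSON in quotes. jog_arm: Moves the arm, as the interface text tells. Its arguments: {"type":"object","properties":{"series":{"type":"string"}},"required":["series"]}

```bash
mkdir -p pics; python3 - <<'E'
from bench import r, grab_frame, models
import cv2, numpy as np
for c in ("top","side"):
    f=grab_frame(c); cv2.imwrite(f"pics/{c}0.png",f["frame"])
    print(c, [round(f[k]) for k in("fx","fy","cx","cy")], (-f["R"].T@f["t"]).round(0))
    for n in ("bottle","other_bottle","tray","incubator","lid_bar","hinge","scissors","timer","calculator","tape"):
        try: print(n,[(np.round(d["at"],0).tolist(),round(d["p"],2)) for d in models.spot_point(c,n)[:3]])
        except Exception as e: print(n,e)
s=r.sense(); print(s["time"],s["position"],s["tool_rot"],s["contact_force"])
E
```

```text
top [448, 448, 316, 240] [ 445.    6. 1032.]
bottle [([619.0, -10.0, 80.0], 0.58)]
other_bottle [([582.0, -302.0, 10.0], 0.6), ([683.0, -11.0, 75.0], 0.21)]
tray [([531.0, -298.0, 3.0], 0.56)]
incubator [([612.0, -10.0, 0.0], 0.75)]
lid_bar [([482.0, -9.0, 74.0], 0.74)]
hinge [([685.0, -14.0, 75.0], 0.84)]
scissors [([346.0, 87.0, 2.0], 0.55)]
timer [([380.0, -163.0, -1.0], 0.78)]
calculator [([786.0, -150.0, 2.0], 0.92), ([533.0, -298.0, 2.0], 0.32), ([610.0, -12.0, 0.0], 0.24)]
tape [([764.0, 232.0, 3.0], 0.89)]
side [470, 470, 321, 243] [ 91. 872. 470.]
bottle [([615.0, -8.0, 79.0], 0.76)]
other_bottle [([579.0, -297.0, 1.0], 0.76), ([788.0, -142.0, -4.0], 0.73)]
tray [([530.0, -295.0, -3.0], 0.85)]
incubator [([602.0, -14.0, -3.0], 0.83), ([618.0, -11.0, 77.0], 0.71)]
lid_bar [([603.0, -12.0, -3.0], 0.65), ([483.0, -13.0, 73.0], 0.64)]
hinge [([680.0, -10.0, 74.0], 0.72)]
scissors [([343.0, 88.0, -0.0], 0.75)]
timer [([379.0, -166.0, -4.0], 0.63)]
calculator [([786.0, -145.0, -0.0], 0.45)]
tape [([484.0, -14.0, 73.0], 0.2)]
1.1 [ 260.79991894 -512.43822104  228.60633418] [ 6.04231601e-06  9.72419683e-01  2.33237988e-01 -3.34757041e-06] [ 1.21367282 -0.26706205  0.293481  ]
```

View pics/top0.png

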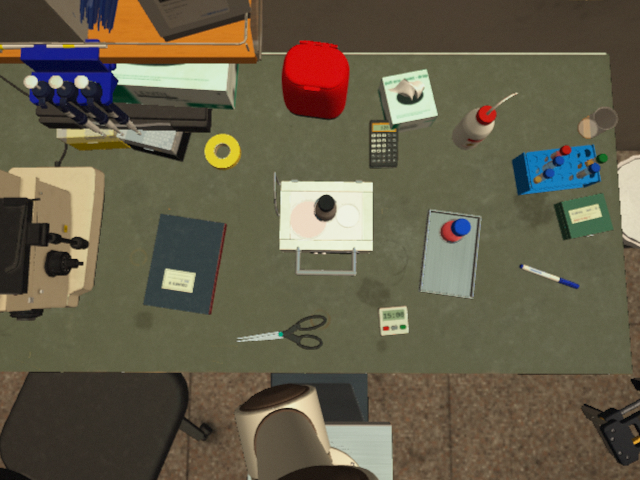

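View pics/side0.png

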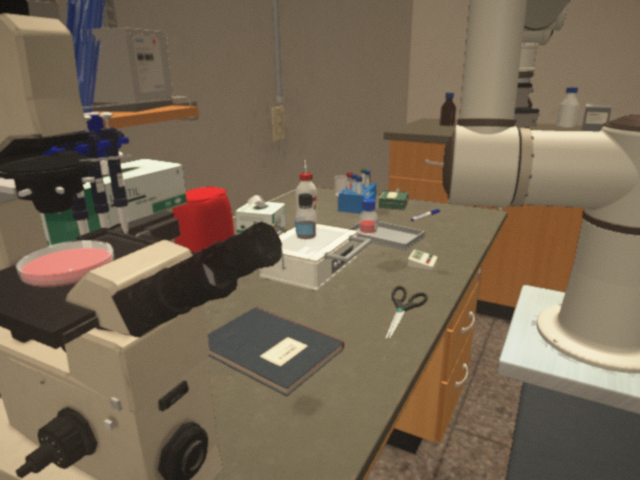

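The top view shows the bottle on the lid (cap about 325,203), the bar from 297,272 to 356,273, and the tray tilted about -5° with its -x half free. The side view agrees with it. The incubator yaw is about 0. I'll approach above the bottle, keeping the current tool yaw.

>>> jog_arm --series "0 0 0 18 25 4 90; 0 0 0 18 25 4 90; 0 0 0 18 25 4 90; 0 0 0 18 25 4 90; 0 0 0 18 25 4 90; 0 0 0 18 25 4 90; 0 0 0 18 25 4 90; 0 0 0 18 25 4 90; 0 0 0 18 25 4 90; 0 0 0 18 25 4 90"

```text
time: 1.93
position: [441.5, -261.1, 269.0]
tool_rot: [0.0, 0.972, 0.233, 0.0]
contact_force: [-0.6, 0.0, 0.7]
grip_width: 0.981
gripper_force: 0.0
```

>>> jog_arm --series "0 0 0 18 25 4 90; 0 0 0 18 25 4 90; 0 0 0 18 25 4 90; 0 0 0 18 25 4 90; 0 0 0 18 25 4 90; 0 0 0 18 25 4 90; 0 0 0 18 25 4 90; 0 0 0 18 25 4 90; 0 0 0 12 25 0 90; 0 0 0 0 25 0 90"

```text
time: 2.77
position: [598.4, -11.1, 300.5]
tool_rot: [0.0, 0.972, 0.233, 0.0]
contact_force: [0.1, -0.7, 0.4]
grip_width: 0.976
gripper_force: 0.0
```

```bash
cat > h.py <<'E'
from bench import r, grab_frame, models
import cv2, numpy as np
from scipy.spatial.transform import Rotation as Ro
def st():
    s=r.sense(); print(round(s["time"],2),np.round(s["position"],1),np.round(s["tool_rot"],3),np.round(s["contact_force"],1),round(s["grip_width"]*91.9,1),np.round(s["gripper_force"],1)); return s
def wrist(name):
    s=st(); f=grab_frame("wrist"); cv2.imwrite(f"pics/{name}.png",f["frame"])
    T=np.eye(4); T[:3,:3]=Ro.from_quat(s["tool_rot"],scalar_first=True).as_matrix(); T[:3,3]=s["position"]
    return f,T@f["mount"]
def spots(c,names):
    for n in names:
        print(c,n,[(np.round(d["at"],0).tolist(),round(d["p"],2)) for d in models.spot_point(c,n)[:2]])
E
python3 - <<'E'
from h import *
f,C=wrist("w1"); print(C.round(2))
spots("wrist",["bottle","lid_bar","hinge","incubator"])
E
```

```text
2.77 [598.4 -11.1 300.5] [0.    0.972 0.233 0.   ] [ 0.1 -0.7  0.4] 89.7 0.0
[[ 4.5000e-01 -8.6000e-01 -2.3000e-01  6.6337e+02]
 [-8.9000e-01 -4.4000e-01 -1.2000e-01  2.2780e+01]
 [ 0.0000e+00  2.6000e-01 -9.7000e-01  4.5695e+02]
 [ 0.0000e+00  0.0000e+00  0.0000e+00  1.0000e+00]]
wrist bottle [([614.0, -9.0, 78.0], 0.58)]
wrist lid_bar [([486.0, -13.0, 78.0], 0.93)]
wrist hinge [([684.0, -15.0, 72.0], 0.88)]
wrist incubator []
```

View pics/w1.png

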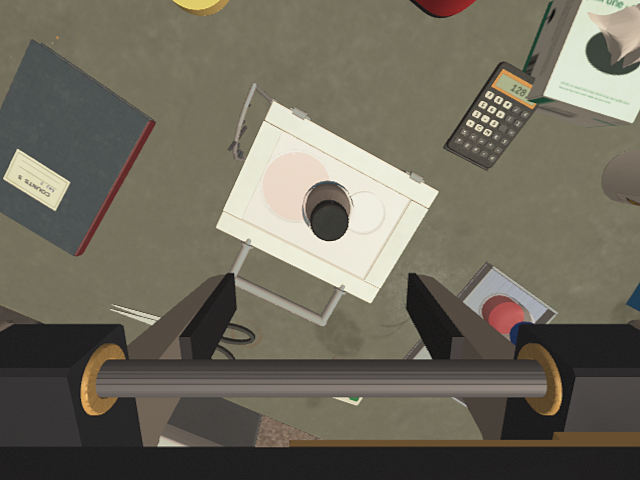

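The wrist view shows the bottle's cap at (329,221), lid corners at (271,101), (438,191), (373,302), (217,229), and bar ends near (236,279), (325,321). I'll back-project these.

```bash
python3 - <<'E'
from h import *
q=r.sense()
f=grab_frame("wrist")
T=np.eye(4); T[:3,:3]=Ro.from_quat(q["tool_rot"],scalar_first=True).as_matrix(); T[:3,3]=q["position"]
C=T@f["mount"]
def bp(u,v,z):
    d=C[:3,:3]@[(u-f["cx"])/f["fx"],(v-f["cy"])/f["fy"],1]; o=C[:3,3]
    return (o+d*(z-o[2])/d[2]).round(1)
for u,v,z in [(329,221,184),(329,198,140),(271,101,78),(438,191,78),(373,302,78),(217,229,78),(236,279,74),(325,321,74)]: print(u,v,bp(u,v,z))
spots("wrist",["bottle","lid_bar","hinge"])
E
```

```text
329 221 [613.7 -11.2 184. ]
329 198 [624.9  -6.5 140. ]
271 101 [678.6  85.8  78. ]
438 191 [ 678.  -113.7   78. ]
373 302 [ 531.8 -114.8   78. ]
217 229 [530.3  83.4  78. ]
236 279 [483.3  41.1  74. ]
325 321 [482.2 -76.6  74. ]
wrist bottle [([616.0, -8.0, 77.0], 0.58), ([579.0, -302.0, 4.0], 0.44)]
wrist lid_bar [([482.0, -11.0, 76.0], 0.68)]
wrist hinge [([684.0, -11.0, 71.0], 0.79)]
```

>>> jog_arm --series "0 0 0 9 1 0 90; 0 0 0 8 0 -20 90; 0 0 0 0 0 -30 90; 0 0 0 0 0 -30 90; 0 0 0 0 0 -30 90; 0 0 0 0 0 -28 90; 0 0 0 0 0 -22 90; 0 0 0 0 0 -14 90; 0 0 0 0 0 -8 90; 0 0 0 0 0 0 80"

```text
time: 4.05
position: [612.4, -11.8, 116.5]
tool_rot: [-0.001, 0.973, 0.233, -0.002]
contact_force: [-0.5, 1.2, -0.2]
grip_width: 0.928
gripper_force: 0.0
```

>>> jog_arm --series "0 0 0 0 0 0 66; 0 0 0 0 0 0 62; 0 0 0 0 0 0 58; 0 0 0 0 0 0 55; 0 0 0 0 0 0 53; 0 0 0 0 0 0 51; 0 0 0 0 0 0 49; 0 0 0 0 0 0 46; 0 0 0 0 0 0 40; 0 0 0 0 0 0 40"

```text
time: 4.88
position: [613.9, -11.2, 119.0]
tool_rot: [-0.0, 0.972, 0.233, 0.0]
contact_force: [-1.2, 1.1, 4.1]
grip_width: 0.539
gripper_force: 30.0
```

>>> jog_arm --series "0 0 0 0 0 3 40; 0 0 0 0 0 6 40; 0 0 0 0 0 10 40; 0 0 0 0 0 14 40; 0 0 0 0 0 14 40; 0 0 0 0 0 14 40; 0 0 0 0 0 10 40; 0 0 0 0 0 6 40; 0 0 0 0 0 3 40; 0 0 0 0 0 0 40"

```text
time: 5.72
position: [614.0, -11.5, 199.2]
tool_rot: [0.0, 0.972, 0.233, 0.0]
contact_force: [-0.7, -0.4, -1.0]
grip_width: 0.539
gripper_force: 30.0
```

```bash
python3 - <<'E'
from h import *
st(); f=grab_frame("side"); cv2.imwrite("pics/s2.png",cv2.resize(f["frame"][120:300,220:460],(800,600)))
spots("side",["bottle"])
E
```

```text
5.72 [614.  -11.5 199.2] [0.    0.972 0.233 0.   ] [-0.7 -0.4 -1. ] 49.5 30.0
side bottle [([614.0, -6.0, 157.0], 0.96)]
```

View pics/s2.png

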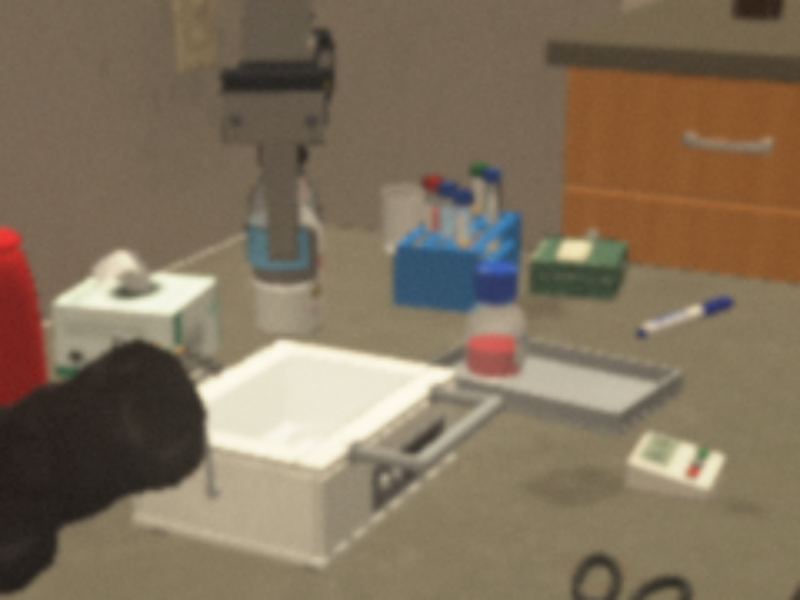

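The picture shows the bottle upright in the fingers (crop 285,220), clear of the lid, with the tray's near half free. Next I move over the tray.

>>> jog_arm --series "0 0 0 -5 -10 0 40; 0 0 0 -9 -20 0 40; 0 0 0 -14 -30 0 40; 0 0 0 -16 -35 0 40; 0 0 0 -17 -37 0 40; 0 0 0 -17 -37 0 40; 0 0 0 -16 -35 0 40; 0 0 0 -14 -30 0 40; 0 0 0 -11 -24 0 40; 0 0 0 -6 -13 0 40"

```text
time: 6.65
position: [486.5, -285.4, 197.9]
tool_rot: [-0.0, 0.973, 0.232, -0.001]
contact_force: [0.3, -0.9, -2.8]
grip_width: 0.543
gripper_force: 30.0
```

>>> jog_arm --series "0 0 0 -4 -8 0 40; 0 0 0 -1 -2 -8 40; 0 0 0 0 0 -16 40; 0 0 0 0 0 -22 40; 0 0 0 0 0 -24 40; 0 0 0 0 0 -24 40; 0 0 0 0 0 -20 40; 0 0 0 0 0 -14 40; 0 0 0 0 0 -8 40; 0 0 0 0 0 0 40"

```text
time: 7.48
position: [482.9, -290.0, 60.0]
tool_rot: [-0.002, 0.972, 0.234, -0.001]
contact_force: [0.7, 1.1, -1.8]
grip_width: 0.543
gripper_force: 30.0
```

```bash
python3 - <<'E'
from h import *
st(); f=grab_frame("side"); cv2.imwrite("pics/s3.png",cv2.resize(f["frame"][150:300,300:500],(800,600)))
spots("side",["bottle","other_bottle","tray"])
f=grab_frame("top");spots("top",["bottle","other_bottle","tray"])
E
```

```text
7.48 [ 482.9 -290.    60. ] [-0.002  0.972  0.234 -0.001] [ 0.7  1.1 -1.8] 49.9 30.0
side bottle [([482.0, -286.0, 18.0], 0.82)]
side other_bottle [([578.0, -295.0, 4.0], 0.56)]
side tray [([682.0, -8.0, 78.0], 0.72), ([604.0, -11.0, -3.0], 0.48)]
top bottle [([486.0, -292.0, 26.0], 0.36)]
top other_bottle [([582.0, -302.0, 4.0], 0.76)]
top tray [([530.0, -296.0, 2.0], 0.56)]
```

View pics/s3.png

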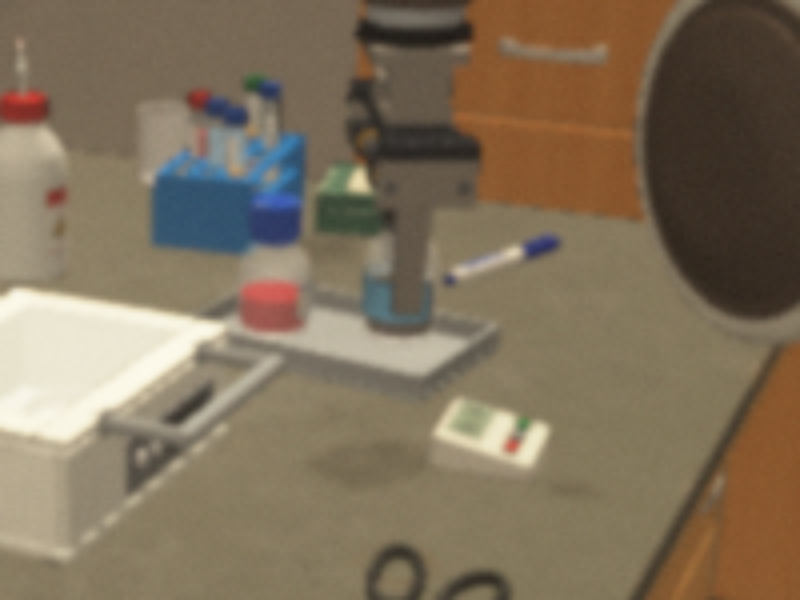

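The bottle is upright over the free half of the tray (crop 400,290). I lower it slowly until it makes contact.

>>> jog_arm --series "0 0 0 0 0 -4 40; 0 0 0 0 0 -4 40; 0 0 0 0 0 -3 40; 0 0 0 0 0 -2 40; 0 0 0 0 0 -1 40; 0 0 0 0 0 -1 40; 0 0 0 0 0 -1 40; 0 0 0 0 0 0 40; 0 0 0 0 0 0 40; 0 0 0 0 0 0 40"

```text
time: 8.72
position: [483.9, -292.5, 46.8]
tool_rot: [0.0, 0.972, 0.233, 0.0]
contact_force: [-0.6, -1.4, -1.3]
grip_width: 0.537
gripper_force: 30.0
```

>>> jog_arm --series "0 0 0 0 0 -0.5 40; 0 0 0 0 0 -0.5 40; 0 0 0 0 0 -0.5 40; 0 0 0 0 0 -0.5 40; 0 0 0 0 0 -0.5 40; 0 0 0 0 0 0 40; 0 0 0 0 0 0 40; 0 0 0 0 0 0 40; 0 0 0 0 0 0 40; 0 0 0 0 0 0 40"

```text
time: 9.55
position: [483.9, -292.5, 45.1]
tool_rot: [-0.0, 0.972, 0.233, -0.0]
contact_force: [-3.0, 2.0, 4.1]
grip_width: 0.542
gripper_force: 30.0
```

>>> jog_arm --series "0 0 0 0 0 0 50; 0 0 0 0 0 0 52; 0 0 0 0 0 0 55; 0 0 0 0 0 0 60; 0 0 0 0 0 0 66; 0 0 0 0 0 0 72; 0 0 0 0 0 0 80; 0 0 0 0 0 0 86; 0 0 0 0 0 0 90; 0 0 0 0 0 0 90"

```text
time: 10.38
position: [483.8, -292.4, 44.1]
tool_rot: [0.0, 0.972, 0.233, 0.0]
contact_force: [0.3, 0.7, 0.4]
grip_width: 0.979
gripper_force: 0.0
```

>>> jog_arm --series "0 0 0 0 0 5 90; 0 0 0 0 0 12 90; 0 0 0 0 0 20 90; 0 0 0 0 0 25 90; 0 0 0 0 0 30 90; 0 0 0 0 0 30 90; 0 0 0 0 0 30 90; 0 0 0 0 0 15 90; 0 0 0 0 0 0 90; 0 0 0 0 0 0 90"

```text
time: 11.22
position: [484.2, -292.8, 212.5]
tool_rot: [0.001, 0.972, 0.233, 0.001]
contact_force: [-0.0, -0.8, -1.0]
grip_width: 0.976
gripper_force: 0.0
```

```bash
python3 - <<'E'
from h import *
f,C=wrist("w4"); spots("wrist",["bottle","other_bottle","tray"])
g=grab_frame("side"); spots("side",["bottle","other_bottle"])
cv2.imwrite("pics/m4.png",np.vstack([f["frame"][:300],cv2.resize(g["frame"][150:300,300:500],(640,480))[:300]]))
E
```

```text
11.22 [ 484.2 -292.8  212.5] [0.001 0.972 0.233 0.001] [-0.  -0.8 -1. ] 89.7 0.0
wrist bottle []
wrist other_bottle [([580.0, -300.0, 1.0], 0.87)]
wrist tray [([533.0, -293.0, -0.0], 0.67)]
side bottle [([486.0, -288.0, 3.0], 0.56)]
side other_bottle [([577.0, -299.0, 5.0], 0.8)]
```

View pics/m4.png

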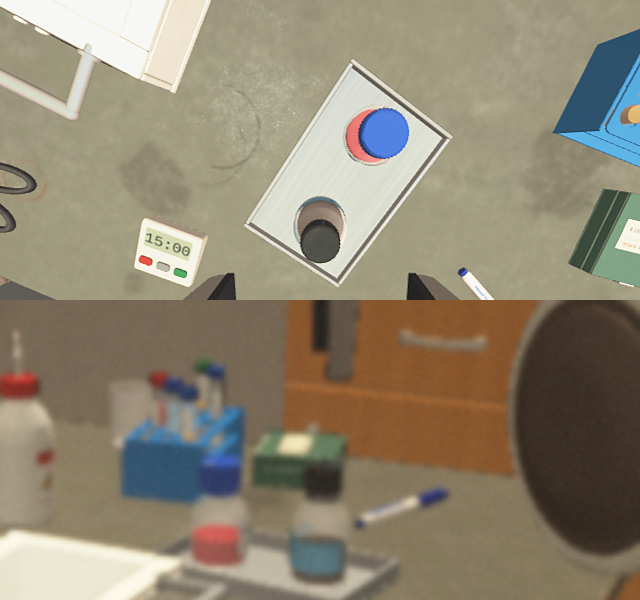

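Both bottles stand upright in the tray (wrist 321,240 and 384,134). Now I move to the bar with a 63° turn and a narrowed hand.

>>> jog_arm --series "0 0 6 0 20 0 60; 0 0 7 0 31 0 40; 0 0 7 0 33 0 32; 0 0 7 0 33 0 32; 0 0 7 0 33 0 32; 0 0 7 0 33 0 32; 0 0 7 0 33 0 32; 0 0 7 0 31 0 32; 0 0 7 -2 22 0 32; 0 0 1 0 9 0 32"

```text
time: 12.4
position: [481.1, -11.8, 210.6]
tool_rot: [-0.001, 0.705, 0.709, -0.0]
contact_force: [0.0, 0.4, -0.3]
grip_width: 0.352
gripper_force: 0.0
```

```bash
python3 - <<'E'
from h import *
f,C=wrist("w5"); spots("wrist",["lid_bar","hinge"])
np.savez("w5.npz",C=C,K=[f[k] for k in("fx","fy","cx","cy")])
for d in models.regions_of("wrist","lid_bar")[:1]:
    ys,xs=np.where(d["region"]); print(d["p"],xs.min(),xs.max(),ys.min(),ys.max())
E
```

```text
12.4 [481.1 -11.8 210.6] [-0.001  0.705  0.709 -0.   ] [ 0.   0.4 -0.3] 32.4 0.0
wrist lid_bar [([482.0, -12.0, 78.0], 0.94)]
wrist hinge [([686.0, -14.0, 71.0], 0.62)]
0.61 316 577 112 341
```

View pics/w5.png

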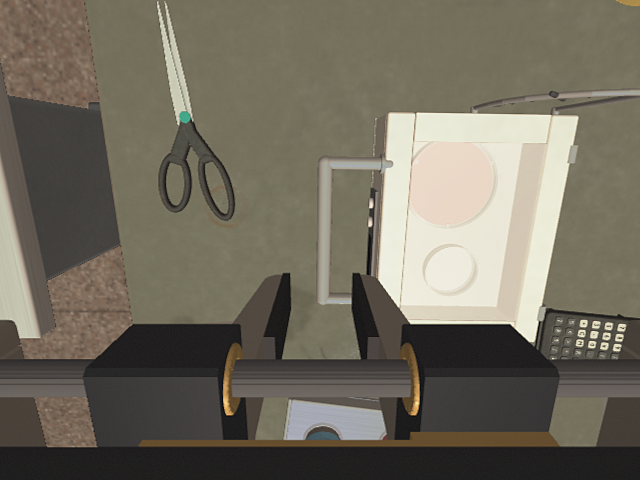

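The bar shows vertical at column 325 between rows 163 and 299, midway between the fingers (291 to 352), and parallel to the pads.

```bash
python3 - <<'E'
import numpy as np
d=np.load("w5.npz");C=d["C"];fx,fy,cx,cy=d["K"]
for u,v,z in [(325,163,74),(325,299,74),(376,118,78),(578,116,78),(401,150,78)]:
    w=C[:3,:3]@[(u-cx)/fx,(v-cy)/fy,1];o=C[:3,3];print((o+w*(z-o[2])/w[2]).round(1))
from h import st; st()
E
```

```text
[484.   48.9  74. ]
[485.1 -72.1  74. ]
[523.6  83.8  78. ]
[681.4  86.3  78. ]
[544.7  59.7  78. ]
12.6 [481.9 -15.3 211. ] [ 0.     0.708  0.706 -0.   ] [-0.2 -0.3  0.5] 32.1 0.0
```

>>> jog_arm --series "0 0 0 2 3 -8 32; 0 0 0 0 0 -18 32; 0 0 0 0 0 -24 32; 0 0 0 0 0 -24 32; 0 0 0 0 0 -20 32; 0 0 0 0 0 -16 32; 0 0 0 0 0 -12 32; 0 0 0 0 0 -10 32; 0 0 0 0 0 -7 32; 0 0 0 0 0 -3 32"

```text
time: 13.43
position: [483.3, -11.9, 67.9]
tool_rot: [-0.001, 0.708, 0.706, -0.0]
contact_force: [-0.4, 1.4, -0.1]
grip_width: 0.347
gripper_force: 0.0
```

>>> jog_arm --series "0 0 0 0 0 0 28; 0 0 0 0 0 0 24; 0 0 0 0 0 0 21; 0 0 0 0 0 0 18; 0 0 0 0 0 0 15; 0 0 0 0 0 0 12; 0 0 0 0 0 0 8; 0 0 0 0 0 0 4; 0 0 0 0 0 0 4; 0 0 0 0 0 0 4"

```text
time: 14.27
position: [483.6, -11.5, 69.4]
tool_rot: [-0.0, 0.707, 0.707, -0.0]
contact_force: [-3.1, -0.3, 5.3]
grip_width: 0.119
gripper_force: 30.0
```

The bar is gripped (about 11 mm). Next I raise the lid along its 198 mm arc, first to 23°.

>>> jog_arm --series "0 0 0 0.1 0 6.9 4; 0 0 0 0.6 0 10.4 4; 0 0 0 1.2 0 10.3 4; 0 0 0 1.7 0 10.2 4; 0 0 0 2.2 0 10.1 4; 0 0 0 2.8 0 10.0 4; 0 0 0 3.3 0 9.8 4; 0 0 0 3.8 0 9.6 4; 0 0 0 0 0 0 4; 0 0 0 0 0 0 4"

```text
time: 15.1
position: [498.6, -11.6, 147.3]
tool_rot: [-0.001, 0.707, 0.707, -0.001]
contact_force: [-7.5, -1.9, 0.6]
grip_width: 0.12
gripper_force: 30.0
```

>>> jog_arm --series "0 0 0 4.3 0 9.4 4; 0 0 0 4.8 0 9.2 4; 0 0 0 5.3 0 8.9 4; 0 0 0 5.7 0 8.7 4; 0 0 0 6.2 0 8.3 4; 0 0 0 4.4 0 5.4 4; 0 0 0 4.5 0 5.2 4; 0 0 0 4.7 0 5.1 4; 0 0 0 2.4 0 2.5 4; 0 0 0 0 0 0 4"

```text
time: 15.93
position: [540.2, -12.0, 212.0]
tool_rot: [-0.001, 0.707, 0.707, -0.002]
contact_force: [-16.7, -2.5, 12.9]
grip_width: 0.118
gripper_force: 30.0
```

>>> jog_arm --series "0 0 0 0 0 0 4; 0 0 0 0 0 0 4; 0 0 0 0 0 0 4; 0 0 0 0 0 0 4; 0 0 0 0 0 0 4; 0 0 0 0 0 0 4; 0 0 0 0 0 0 4; 0 0 0 0 0 0 4; 0 0 0 0 0 0 4; 0 0 0 0 0 0 4"

```text
time: 16.77
position: [539.6, -11.9, 211.4]
tool_rot: [-0.002, 0.707, 0.707, -0.003]
contact_force: [-16.9, -3.2, 13.5]
grip_width: 0.119
gripper_force: 30.0
```

```bash
python3 - <<'E'
from h import *
f,C=wrist("w6"); spots("wrist",["lid_bar"])
g=grab_frame("side"); spots("side",["lid_bar","hinge","bottle","other_bottle","timer","scissors"])
print(g["R"].round(4).tolist(),g["t"].round(1).tolist(),[g[k] for k in("fx","fy","cx","cy")])
cv2.imwrite("pics/s6.png",cv2.resize(g["frame"][170:305,220:400],(800,600),interpolation=cv2.INTER_CUBIC))
E
```

```text
16.77 [539.6 -11.9 211.4] [-0.002  0.707  0.707 -0.003] [-16.9  -3.2  13.5] 11.0 30.0
wrist lid_bar [([541.0, -9.0, 212.0], 0.83)]
side lid_bar [([540.0, -14.0, 210.0], 0.82)]
side hinge [([683.0, -11.0, 72.0], 0.88)]
side bottle [([485.0, -290.0, 2.0], 0.68), ([683.0, -10.0, 78.0], 0.67)]
side other_bottle [([577.0, -296.0, 6.0], 0.95)]
side timer [([381.0, -166.0, -4.0], 0.69), ([579.0, -298.0, 3.0], 0.61)]
side scissors [([343.0, 86.0, -3.0], 0.67)]
[[-0.8791, -0.4765, -0.0121], [-0.1646, 0.3272, -0.9305], [0.4474, -0.816, -0.366]] [500.6, 166.7, 842.7] [469.92837634951945, 469.92837634951945, 320.9519595008696, 243.01511529475744]
```

View pics/s6.png

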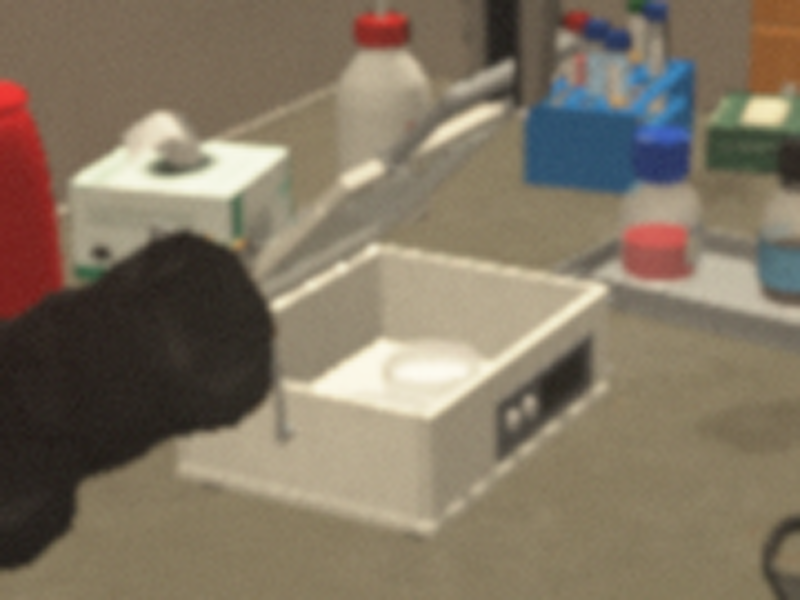

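The lid stands at about 45° in the side view; the quadrant is hidden behind the microscope. I'll check the wrist view for the ticks.

View pics/w6.png

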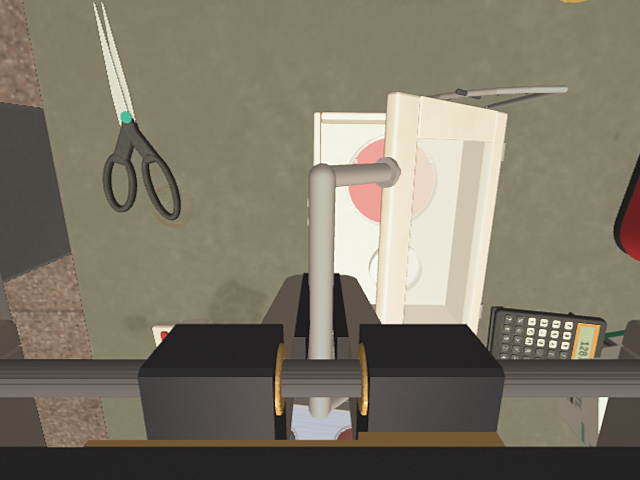

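```bash
python3 - <<'E'
from h import *
s=st(); f=grab_frame("wrist")
T=np.eye(4); T[:3,:3]=Ro.from_quat(s["tool_rot"],scalar_first=True).as_matrix(); T[:3,3]=s["position"]
C6=T@f["mount"]; K=[f[k] for k in("fx","fy","cx","cy")]
C5=np.load("w5.npz")["C"]
# w5 was taken while settling: use settled pose
T5=np.eye(4);T5[:3,:3]=Ro.from_quat([0,.7075,.7067,0],scalar_first=True).as_matrix();T5[:3,3]=[481.9,-15.3,211.0]; C5b=T5@f["mount"]
i5=cv2.imread("pics/w5.png",0); i6=cv2.imread("pics/w6.png",0)
print("w5",i5[148:172,325].tolist(),i5[288:310,325].tolist()); print("w6",i6[156:184,321].tolist(),i6[396:424,320].tolist())
print("w6 row250",i6[250,300:345].tolist())
def ray(C,u,v):
    w=C[:3,:3]@[(u-K[2])/K[0],(v-K[3])/K[1],1]; return C[:3,3],w
def atz(C,u,v,z): o,w=ray(C,u,v); return (o+w*(z-o[2])/w[2]).round(1)
print(atz(C5,325,156,74),atz(C5b,325,156,74),atz(C5b,325,305,74))
for z in (208,210,212,214,216,218): print(z,atz(C6,321,163,z),atz(C6,320,416,z))
E
```

```text
17.22 [539.6 -11.9 211.4] [-0.002  0.707  0.707 -0.003] [-16.   -2.2  13.2] 10.8 30.0
w5 [112, 113, 114, 112, 113, 113, 116, 100, 101, 109, 126, 141, 153, 162, 166, 169, 168, 169, 169, 168, 168, 167, 168, 168] [163, 162, 162, 162, 161, 161, 161, 162, 162, 162, 160, 161, 161, 162, 165, 168, 129, 114, 116, 117, 115, 117]
w6 [233, 233, 233, 233, 234, 236, 247, 132, 100, 117, 124, 128, 135, 143, 151, 161, 168, 177, 182, 185, 186, 188, 190, 191, 189, 189, 189, 191] [108, 166, 192, 192, 190, 192, 189, 191, 190, 190, 190, 190, 190, 191, 191, 190, 188, 190, 190, 191, 189, 188, 188, 188, 189, 193, 193, 189]
w6 row250 [132, 131, 129, 129, 129, 129, 128, 129, 113, 116, 134, 148, 158, 166, 174, 178, 180, 184, 185, 188, 189, 189, 188, 188, 187, 187, 186, 184, 181, 174, 169, 160, 143, 110, 236, 248, 242, 241, 241, 241, 241, 241, 241, 242, 242]
[483.9  54.5  74. ] [485.3  50.9  74. ] [485.6 -81.9  74. ]
208 [539.6  54.6 208. ] [539.1 -81.1 208. ]
210 [539.6  54.7 210. ] [539.1 -79.3 210. ]
212 [539.7  54.8 212. ] [539.2 -77.5 212. ]
214 [539.7  54.9 214. ] [539.2 -75.7 214. ]
216 [539.7  55.  216. ] [539.2 -74.  216. ]
218 [539.7  55.1 218. ] [539.2 -72.2 218. ]
```

The bar's x displacement (56.0 mm) and its image length both give about 44.2°. I nudge it 0.8° up the arc and ease the radial push on the hinge.

>>> jog_arm --series "0 0 0 0.3 0 0.8 4; 0 0 0 0.3 0 0.8 4; 0 0 0 0.2 0 0.8 4; 0 0 0 0.2 0 0.8 4; 0 0 0 0 0 0 4; 0 0 0 0 0 0 4; 0 0 0 0 0 0 4; 0 0 0 0 0 0 4; 0 0 0 0 0 0 4; 0 0 0 0 0 0 4"

```text
time: 18.1
position: [541.9, -12.0, 214.0]
tool_rot: [-0.0, 0.707, 0.707, -0.001]
contact_force: [-9.2, -2.3, 5.5]
grip_width: 0.119
gripper_force: 30.0
```

>>> jog_arm --series "0 0 0 0 0 0 4; 0 0 0 0 0 0 4; 0 0 0 0 0 0 4; 0 0 0 0 0 0 4; 0 0 0 0 0 0 4; 0 0 0 0 0 0 4; 0 0 0 0 0 0 4; 0 0 0 0 0 0 4; 0 0 0 0 0 0 4; 0 0 0 0 0 0 4"

```text
time: 18.93
position: [541.9, -12.0, 214.0]
tool_rot: [-0.0, 0.707, 0.707, -0.001]
contact_force: [-9.5, -2.9, 6.9]
grip_width: 0.118
gripper_force: 30.0
```

```bash
python3 - <<'E'
from h import *
for c in ("wrist","side","top"):
    for k in range(2):
        grab_frame(c); spots(c,["lid_bar","hinge"])
s=st(); print(np.abs(s["joint_velocities"]).max())
g=grab_frame("side"); a=cv2.resize(g["frame"][150:310,220:470],(800,512))
cv2.imwrite("pics/f.png",a)
spots("side",["bottle","other_bottle"]); grab_frame("top"); spots("top",["scissors","timer","calculator","tape","other_bottle","bottle"])
E
```

```text
wrist lid_bar [([541.0, -13.0, 216.0], 0.82)]
wrist hinge [([685.0, -15.0, 73.0], 0.65)]
wrist lid_bar [([540.0, -15.0, 218.0], 0.73)]
wrist hinge [([684.0, -16.0, 72.0], 0.61)]
side lid_bar [([544.0, -12.0, 212.0], 0.88)]
side hinge [([682.0, -8.0, 73.0], 0.67)]
side lid_bar [([542.0, -14.0, 213.0], 0.59)]
side hinge [([681.0, -10.0, 78.0], 0.57)]
top lid_bar []
top hinge []
top lid_bar []
top hinge []
19.83 [541.9 -12.  214. ] [-0.     0.707  0.707 -0.001] [-9.8 -3.6  6.2] 10.6 30.0
0.0018908627886573388
side bottle [([485.0, -291.0, 6.0], 0.91)]
side other_bottle [([576.0, -296.0, 7.0], 0.79)]
top scissors []
top timer [([380.0, -164.0, -3.0], 0.71)]
top calculator [([787.0, -147.0, 3.0], 0.74)]
top tape [([764.0, 232.0, 4.0], 0.95)]
top other_bottle [([584.0, -300.0, 5.0], 0.63)]
top bottle [([488.0, -289.0, 3.0], 0.68)]
```

View pics/f.png

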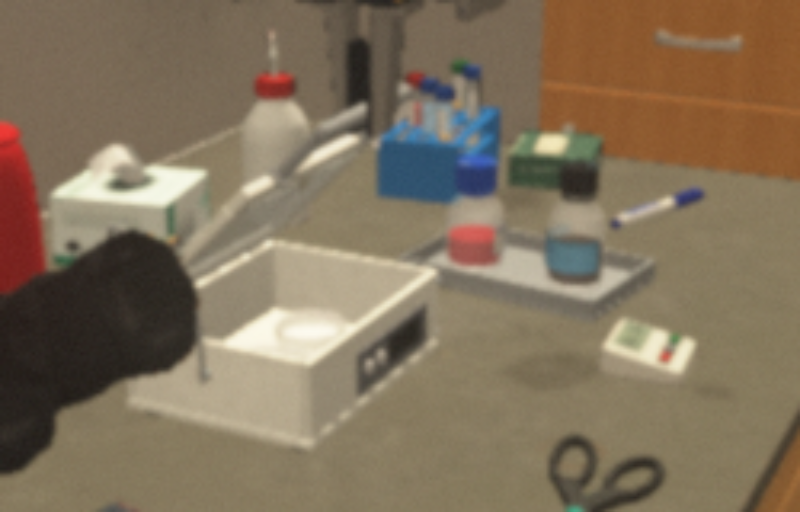

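Both bottles stand upright in the tray (480,210 and 575,225). The lid is held at about 45° and still, and the other items are in place. I'm handing in.

```bash
python3 -c "
from bench import workorder
print(workorder.job_done())"
```

```text
the job is handed in; nothing more can be done
None
```

The job is handed in: the bottle stands upright in the spill tray beside the other one, and the arm is holding the lid still at about 45° (estimated from the bar's position, as the microscope hid the quadrant's ticks in the side view).

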